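# Bring a small culture dish under the sliding lens

## Task

The lens of the viewer is in the way above its white disc: slide it well aside along its rail by its black grip, then set the small culture dish, kept level, in the middle of the disc and let go of it. Then slide the lens back and leave it centred over the dish. Leave the two large culture dishes where they are.

Things in the scene. Friction and masses are not known exactly. Their poses are not given: they have to be found in the camera images.
- viewer: Lens viewer, fixed: dark steel base plate, 20 mm high, spanning x -60 to +110 and y +-195 mm in its frame (z up). Origin on the table, under the line of the lens centre's travel, midway. Steel rail 16 mm wide, top 32 mm above the table, along y at x = +75 mm (far side), with black end blocks 40 x 20 mm, tops 50 mm above the table, at y = +-180 mm
- disc: Flat white round disc on the viewer's base plate, 76 mm diameter, 8 mm high, fixed; it lies on the line of the lens's travel, not always at its middle. Origin at the centre of its underside (20 mm above the table; its top is 28 mm above the table)
- carriage (a joint): Slide of the lens carriage along the rail, m: 0 at the -y end of the viewer, 0.26 at the +y end, 0.13 in the middle; it stays where it is left (about 2 N of friction)
- lens (a point): Centre of the round lens: clear glass in an aluminium ring of 94 mm outer diameter, held level on the carriage; ring from 61 to 69 mm above the table, its axes parallel to the viewer's; the carriage slides along its y. It passes 17 mm above a dish that stands on the disc
- lens_grip (a point): Hold on the lens carriage: upright black block, 26 mm (viewer x) by 18 mm (viewer y), from 52 to 114 mm above the table, standing on an aluminium block (40 x 50 mm, top at 53 mm) over the rail, 75 mm on the far (+x) side of the lens centre; an arm 20 mm wide, top at 69 mm, joins it to the lens ring. This point is on its axis, 95 mm above the table
- small_dish: The small closed culture dish: clear round flat dish, 60 mm diameter, 16 mm high, 20 to 45 g, loose on the table. Origin at the centre of its underside, z up
- big_dish_a: Large closed culture dish, same make, 90 mm diameter, 16 mm high, loose on the table; to be left alone. Origin at the centre of its underside
- big_dish_b: The other large closed culture dish, the same as the first; to be left alone
Things that resemble listed ones, but are neither listed nor needed, are in the scene too. Leave any blue or orange look-alike of the small_dish alone.

How it is judged:
By the outcome, as a careful person would: the job done as asked, in the order asked, and still so for the second after the job is handed in, with the robot touching nothing.
It also fails if it takes over 67 s, if anything falls off the work surface, if the arm or the gripper's body presses on something with over 40 N, if the wrist force passes 120 N, or if a joint passes its speed limit or range.

## Robot

A 6-joint arm with a two-finger parallel gripper is mounted at the origin on the work surface. World frame = base frame: x ahead of the robot, y to its left, z up, the work surface at z = 0. Lengths are in m, angles in degrees, forces in N, time in s.
With the tool pointing down it reaches from about 0.4 to 0.925 m from the base axis. Payload 3.4 kg.
Tool frame: the origin (TCP) lies on the centre line of the jaws, within the pads' length; the fingertips stand 19 mm ahead of it and the grasp point (between the pads) is the TCP (tip_reach is the distance from the TCP to the fingertips, in m); z points along the fingers, y is the line along which they close (so a half turn about z gives the same grasp; the last joint's range is limited). The gripper opens to 85 mm and grips with 20 to 120 N. Pads are 22 mm wide; open, the fingers measure 114 mm over their backs; the gripper's body (76 mm by 85 mm) begins 54 mm behind the grasp point. The pads swing forward as they close: fully open they stand 13 mm farther back than shut.
Start: joints at [-72.794, 17.578, 86.31, -0, 76.112, -4.211], TCP at [0.21, -0.535, 0.25] pointing down, gripper open.
Joint ranges: [-179.03, 179.03], [-60, 130.46], [8.19, 133.38], [-81.62, 261.62], [5.75, 156.47], [-153.77, 153.77]. Speed limits (degrees/s): [147.25, 147.25, 180, 180, 180, 180].

## Interface

Orientations are given as [roll, pitch, yaw] about the fixed x, y, z axes, in that order (R = Rz(yaw) Ry(pitch) Rx(roll)).
In Python, from rig import * gives the robot as it stands. Calls block until the motion is done:
- goto(position, orientation): joint-space move of the TCP to a pose.
- servo_line(position, orientation=None, speed=0.15): straight line of the TCP; orientation=None keeps the orientation; speed is the mean speed in m/s.
- move_j(angles): joint-space move.
- ungrasp() and clamp(): open the fingers fully, or close them until they stop; the grip force is fixed at half the most.
- sleep(seconds).
- solve_ik(position, orientation): joint angles nearest the present ones, or None.
- capture(name): name is "scene" or "side" or "wrist"; returns (picture, depth): 384x512x3 uint8, red, green, blue; 384x512 float32, m along the optical axis (not along the pixel's ray), 0 where there is no reading.
- camera_info(name): a dict with "camera_matrix" (3x3 intrinsics, pixels), "rvec" (rotation vector, rad) and "tvec" (3), from world to camera coordinates, as OpenCV has them; the wrist camera has in their place "T_tool_cam" (4x4, takes a point from camera to tool coordinates, whose origin is the TCP and whose axes are the flange's). Camera axes: x right, y down, z forward; pixel columns grow to the right and rows downward; lengths in m; the calibration is good to about 2 mm. The wrist camera is an equidistant fisheye: a pixel r from the principal point sees the ray r / f radians off the axis. A picture is of the moment at which its call begins: read the wrist's pose just before it. camera_info takes no time and is no camera call.
A pose or a line that the arm cannot do raises Unreachable and nothing moves.
- hand_in(): hands the job in; it is judged then, once.
Readings, each from a call of its own:
- get_t(): time.
- get_joint_pos(): joint angles.
- get_joint_vel(): joint speeds.
- get_joint_efforts(): joint torques, N m.
- get_tcp_pos(): TCP position.
- get_tcp_rot(): TCP orientation.
- get_contact_force(): force on the tool from outside, world axes, zero at the start.
- get_wrist_torque(): the same for the moment, N m.
- get_width(): opening from 0.0 (shut) to 1.0 (fully open).
- get_gripper_force(): force on a finger pad.
Only numpy, scipy, OpenCV 4.12 (cv2) and the standard library are available. Lean on these libraries where they do the work, as an engineer would, in place of code of your own. Each camera call takes 0.05 s, during which the arm holds its last target. There are 200 camera calls.

## Working session

There is one attempt and no reset: what is moved stays moved. The work goes in short steps, each a Python script; the robot and the scene stay as the last script left them, time stands still between calls to the robot, and variables do not carry over. Pictures are saved under pics/ and viewed, at most 10 in all, crops included, and the job is handed in when it is done.

```bash
mkdir -p pics; ls; cat > h.py <<'E'
from rig import *
import numpy as np, cv2
def proj(name,P):
    c=camera_info(name)
    return cv2.projectPoints(np.float64(P).reshape(-1,3),np.float64(c['rvec']),np.float64(c['tvec']),np.float64(c['camera_matrix']),None)[0].reshape(-1,2)
def ray(name,uv):
    c=camera_info(name);R=cv2.Rodrigues(np.float64(c['rvec']))[0];t=np.float64(c['tvec']).ravel()
    d=R.T@np.linalg.solve(np.float64(c['camera_matrix']),[uv[0],uv[1],1.]);return -R.T@t,d
def at_z(name,uv,z):
    o,d=ray(name,uv);return o+d*(z-o[2])/d[2]
def save(name,fn):
    p,d=capture(name);cv2.imwrite('pics/'+fn+'.png',p[:,:,::-1]);np.save('pics/'+fn+'.npy',d);return p,d
E
python3 - <<'E'
from h import *
for n in('scene','side'):
    save(n,n+'0'); c=camera_info(n); print(n,c,ray(n,(256,192)))
a=cv2.imread('pics/scene0.png');b=cv2.imread('pics/side0.png')
cv2.imwrite('pics/s0.png',cv2.resize(a,(800,600),interpolation=cv2.INTER_CUBIC));cv2.imwrite('pics/d0.png',cv2.resize(b,(800,600),interpolation=cv2.INTER_CUBIC))
print(camera_info('wrist'),get_t(),get_tcp_rot())
E
```

```text
pics
scene {'camera_matrix': array([[417.64921348,   0.        , 250.38918245],
       [  0.        , 417.64921348, 187.40607782],
       [  0.        ,   0.        ,   1.        ]]), 'rvec': array([ 0.90211204,  2.53930812, -1.08288391]), 'tvec': array([ 0.48542841, -0.15699673,  1.247499  ])} (array([0.99117568, 0.49242693, 0.7691742 ]), array([-0.43956421, -0.55558268, -0.70598347]))
side {'camera_matrix': array([[474.89814703,   0.        , 251.01348907],
       [  0.        , 474.89814703, 189.30085258],
       [  0.        ,   0.        ,   1.        ]]), 'rvec': array([ 0.60211272, -2.45370477,  1.43932977]), 'tvec': array([0.45159907, 0.25467116, 0.80473728])} (array([0.13958295, 0.72198272, 0.61291009]), array([ 0.3871345 , -0.77843149, -0.49428115]))
{'camera_matrix': array([[297.31863964,   0.        , 253.07709456],
       [  0.        , 297.31863964, 193.37090633],
       [  0.        ,   0.        ,   1.        ]]), 'T_tool_cam': array([[ 4.81599682e-04, -9.55311446e-01, -2.95600761e-01,
         7.66957612e-02],
       [ 9.99999883e-01,  4.43738125e-04,  1.95167005e-04,
         2.60069830e-04],
       [-5.52759463e-05, -2.95600821e-01,  9.55311547e-01,
        -1.23238060e-01],
       [ 0.00000000e+00,  0.00000000e+00,  0.00000000e+00,
         1.00000000e+00]])} 0.1 [-1.79895291e+02 -7.21896391e-03  2.14187097e+01]
```

View pics/s0.png

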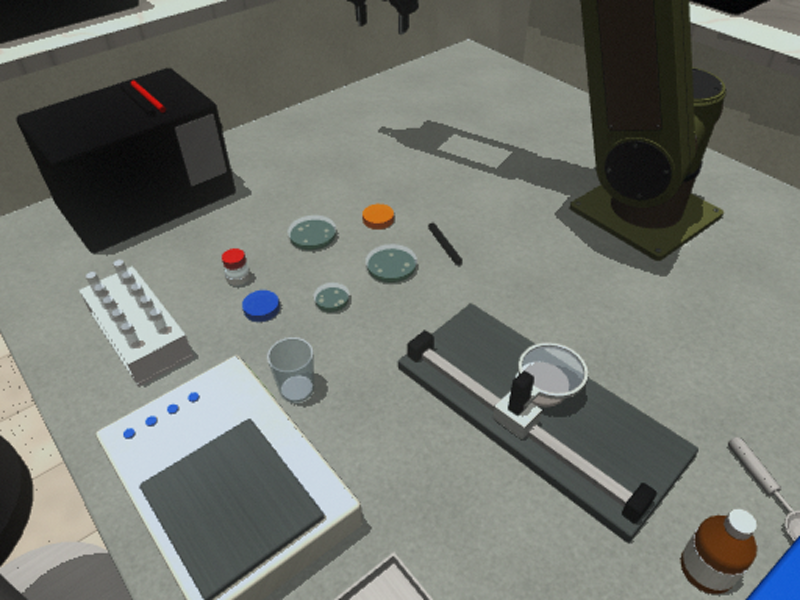

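View pics/d0.png

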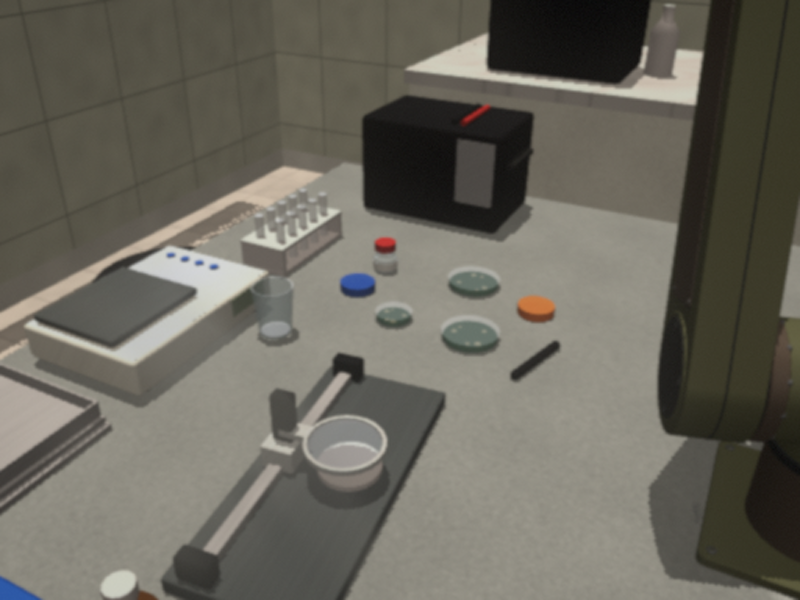

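Scene picture (800 px scale): small clear dish at (332,297), large dishes at (313,233) and (391,263), viewer corners (472,304), (697,450), (630,535), (400,362), grip top at (523,378), lens over disc at (553,370). The side picture shows the same: small dish (394,314), grip (284,395), lens ring (345,440).

```bash
python3 - <<'E'
from h import *
k=.64
def tri(a,b):
    o1,d1=ray('scene',np.array(a)*k);o2,d2=ray('side',np.array(b)*k)
    s=np.linalg.lstsq(np.c_[d1,-d2],o2-o1,rcond=None)[0];p,q=o1+s[0]*d1,o2+s[1]*d2
    return ((p+q)/2).round(4),np.linalg.norm(p-q).round(4)
for n,a,b in[('small',(332,297),(394,314)),('bigA',(313,233),(474,282)),('bigB',(391,263),(470,334)),('griptop',(523,378),(284,395)),('lens',(553,370),(345,444)),
 ('c1',(472,304),(445,395)),('c2',(697,450),(340,600)),('blk1',(421,342),(349,361)),('blk2',(640,495),(197,553)),('blue',(261,303),(357,284)),('cupTop',(291,352),(273,288))]: print(n,*tri(a,b))
for q in [(472,304),(697,450),(630,532),(400,360)]: print(at_z('scene',np.array(q)*k,.02).round(4))
E
```

```text
small [ 0.6003 -0.1836  0.0094] 0.0002
bigA [ 0.5294 -0.3476  0.0073] 0.0005
bigB [ 0.4716 -0.1877  0.008 ] 0.0006
griptop [0.5502 0.1832 0.111 ] 0.0003
lens [0.4768 0.1771 0.0645] 0.0011
c1 [ 0.4389 -0.0181  0.0164] 0.0002
c2 [0.3957 0.3505 0.027 ] 0.0363
blk1 [0.5706 0.0087 0.0439] 0.0017
blk2 [0.5313 0.3633 0.0496] 0.0003
blue [ 0.7007 -0.2429  0.0116] 0.0035
cupTop [ 0.7436 -0.0666  0.0782] 0.0041
[ 0.4415 -0.0157  0.02  ]
[0.4023 0.3659 0.02  ]
[0.5612 0.3799 0.02  ]
[0.6045 0.0009 0.02  ]
```

```bash
cat >> h.py <<'E'
def down(y): return [180,0,y]
from scipy.spatial.transform import Rotation as Ro
def wcam():
    T=np.eye(4);T[:3,:3]=Ro.from_euler('xyz',get_tcp_rot(),degrees=True).as_matrix();T[:3,3]=get_tcp_pos()
    return T@np.float64(camera_info('wrist')['T_tool_cam'])
def wray(T,uv):
    K=np.float64(camera_info('wrist')['camera_matrix'])
    p=cv2.fisheye.undistortPoints(np.float64([[uv]]),K,np.zeros(4))[0,0]
    return T[:3,3],T[:3,:3]@[p[0],p[1],1.]
def wsave(fn):
    T=wcam();p,d=save('wrist',fn);np.save('pics/'+fn+'_T.npy',T);cv2.imwrite('pics/'+fn+'_v.png',cv2.resize(p[:,:,::-1],(800,600),interpolation=cv2.INTER_CUBIC))
def w_z(fn,uv800,z):
    o,d=wray(np.load('pics/'+fn+'_T.npy'),np.float64(uv800)*.64);return o+d*(z-o[2])/d[2]
def tri(r1,r2):
    (o1,d1),(o2,d2)=r1,r2
    s=np.linalg.lstsq(np.c_[d1,-d2],o2-o1,rcond=None)[0];p,q=o1+s[0]*d1,o2+s[1]*d2
    return ((p+q)/2).round(4),np.linalg.norm(p-q).round(4)
E
python3 - <<'E'
from h import *
goto([.6,-.18,.25],down(5.8)); wsave('w1')
goto([.50,.18,.26],down(5.8)); wsave('w2'); print(get_t(),get_tcp_pos(),get_contact_force(),get_joint_pos())
E
```

```text
3.5083 [0.50080561 0.17902911 0.25996897] [-0.06246173  0.58693535 -0.01122814] [ 1.51385783e+01  1.36932824e+01  9.05214655e+01 -2.87631245e-02
  7.57676189e+01  9.94291609e+01]
```

View pics/w1_v.png

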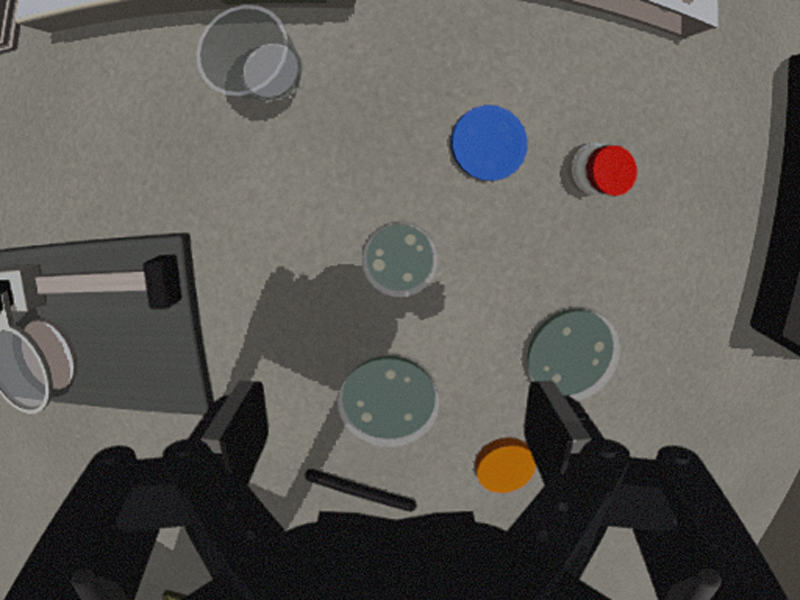

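View pics/w2_v.png

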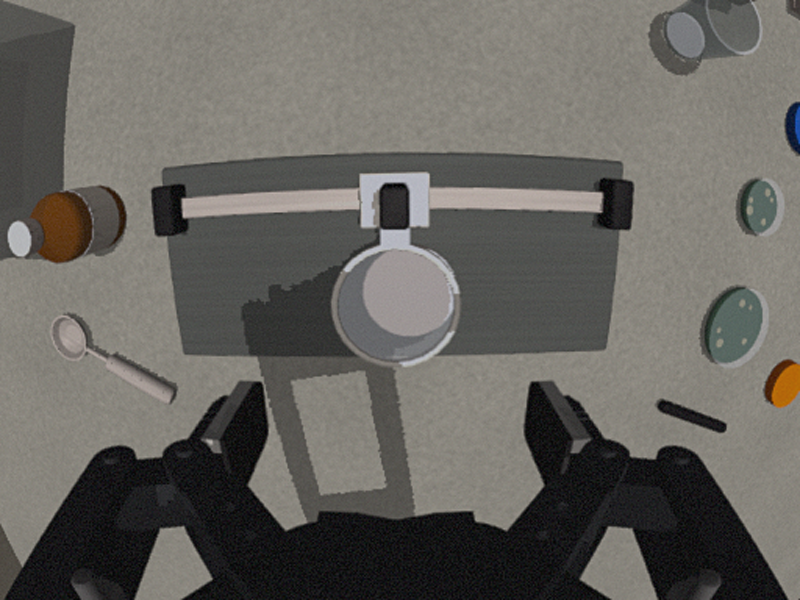

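w1 shows the small dish at (400,258), with the large ones at (389,398) and (572,352). w2 shows the grip top at (395,193–228), the lens ring centred near (395,304), and the disc seen through the glass at about (407,292), slightly toward −y. So the lens should slide to +y.

```bash
python3 - <<'E'
from h import *
W=lambda f,uv:wray(np.load(f'pics/{f}_T.npy'),np.float64(uv)*.64)
S=lambda n,uv:ray(n,np.float64(uv)*.64)
print('dish z.016',w_z('w1',(400,255),.016),'w1-scene',tri(W('w1',(400,258)),S('scene',(332,297))),'w1-w2',tri(W('w1',(400,258)),W('w2',(760,207))))
print('grip',tri(W('w2',(394,193)),S('scene',(523,378))), w_z('w2',(394,193),.114))
print('lens',w_z('w2',(395,304),.069),'disc',w_z('w2',(408,292),.028))
for q in[(163,168),(622,162),(607,350),(184,355)]:print('corner',w_z('w2',q,.02))
for q in[(181,206),(603,202)]:print('rail end',w_z('w2',q,.032))
E
```

```text
dish z.016 [ 0.60474563 -0.18412477  0.016     ] w1-scene (array([ 0.6003, -0.1845,  0.0083]), np.float64(0.0009)) w1-w2 (array([ 0.5999, -0.1848,  0.0058]), np.float64(0.0008))
grip (array([0.5591, 0.1873, 0.1228]), np.float64(0.0034)) [0.5595613  0.18591283 0.114     ]
lens [0.47900169 0.17721378 0.069     ] disc [0.47721428 0.16664771 0.028     ]
corner [0.56294957 0.38133134 0.02      ]
corner [ 6.06131542e-01 -3.36062289e-04  2.00000000e-02]
corner [ 0.439176   -0.02182593  0.02      ]
corner [0.39527006 0.36368247 0.02      ]
rail end [0.53266992 0.35682331 0.032     ]
rail end [0.56979472 0.01805239 0.032     ]
```

```bash
python3 - <<'E'
from h import *
Y=6.4;c,s=np.cos(np.radians(Y)),np.sin(np.radians(Y));uy=np.array([-s,c,0])
g=np.array([.552,.1855,.098])
goto(g+[0,0,.06],down(Y));servo_line(g,down(Y),.1);clamp();print(get_width(),get_gripper_force(),get_contact_force(),get_tcp_pos())
servo_line(g+.115*uy,down(Y),.08);print(get_tcp_pos(),get_contact_force())
ungrasp();servo_line(g+.115*uy+[0,0,.08],None,.15)
goto([.49,.16,.25],down(Y));wsave('w3');print(get_t())
E
```

```text
0.20323698735352566 59.12236511707306 [-0.87421427 -0.33585209  3.27432335] [0.55208855 0.18547119 0.09828283]
[0.53904518 0.30057695 0.09828271] [-1.20597927  0.33446001  5.32222811]
9.1083
```

View pics/w3_v.png

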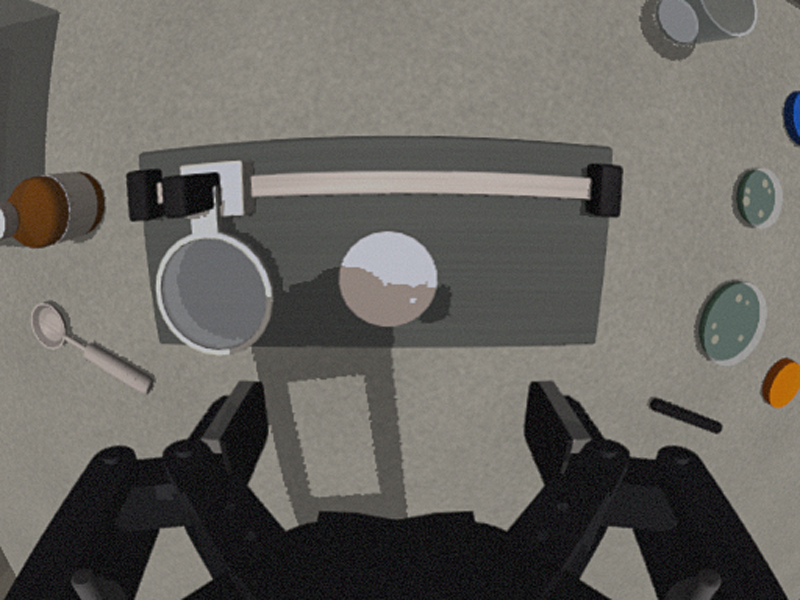

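Disc is clear now at about (389,279) and the lens stands aside at (214,293). Next: a look straight down on the dish, plus scene and side with the arm away from the disc.

```bash
python3 - <<'E'
from h import *
e=np.mean([w_z('w3',q,.028)for q in[(339,279),(438,279),(389,231),(389,327)]],0);print('disc w3',e,[np.linalg.norm(w_z('w3',q,.028)-e).round(4) for q in[(339,279),(438,279),(389,231),(389,327)]])
goto([.525,-.192,.15],down(6.4));wsave('w4');save('scene','s4');save('side','d4');print(get_t())
def crop(f,x,y,w,h,k): 
    return cv2.resize(cv2.imread(f'pics/{f}.png')[y:y+h,x:x+w],(400,300),interpolation=cv2.INTER_CUBIC)
u=proj('scene',[.474,.165,.028])[0].round().astype(int);v=proj('side',[.474,.165,.028])[0].round().astype(int)
T=np.load('pics/w4_T.npy');print(T[:3,3],u,v)
A=crop('s4',u[0]-40,u[1]-30,80,60,5);B=crop('d4',v[0]-40,v[1]-30,80,60,5);C=crop('w4',203,143,100,75,4);D=crop('w4',156,93,200,150,2)
cv2.imwrite('pics/m4.png',np.vstack([np.hstack([A,B]),np.hstack([C,D])]))
E
```

```text
disc w3 [0.4778308  0.16443985 0.028     ] [np.float64(0.0383), np.float64(0.0378), np.float64(0.0376), np.float64(0.0386)]
10.6333
[ 0.60164803 -0.18227662  0.27336358] [348 243] [226 297]
```

View pics/m4.png

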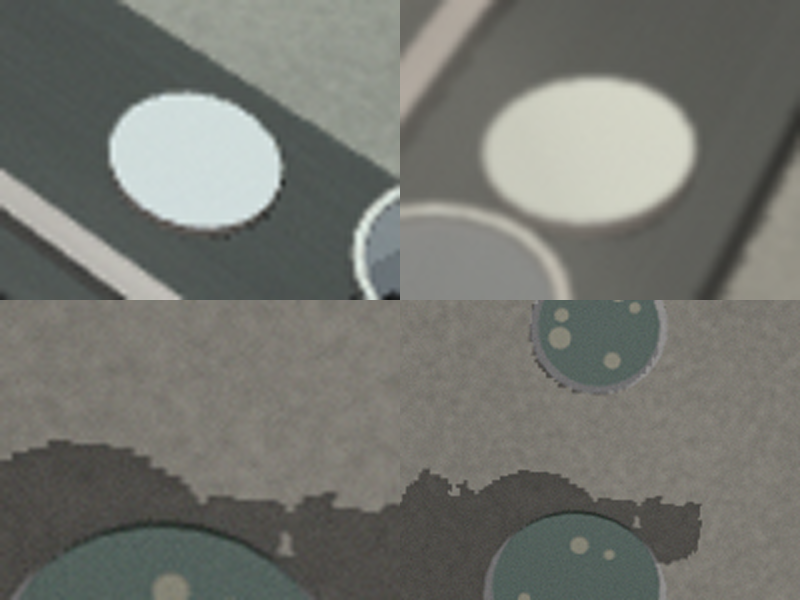

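Disc in the crops: scene px centre (347,245), side (223.7,297). My dish crop missed it: the dish is at about wrist px (255,103).

```bash
python3 - <<'E'
from h import *
print('disc',tri(ray('scene',(308+39,213+32.1)),ray('side',(186+37.7,267+30))))
print([at_z(n,q,.028).round(4) for n,q in(('scene',(347,245.1)),('side',(223.7,297)))])
im=cv2.imread('pics/w4.png')[60:150,195:315]
a=cv2.resize(im,(800,600),interpolation=cv2.INTER_CUBIC)
cv2.imwrite('pics/m5.png',a)
E
```

```text
disc (array([0.4783, 0.166 , 0.0258]), np.float64(0.0008))
[array([0.4802, 0.1674, 0.028 ]), array([0.4771, 0.1676, 0.028 ])]
```

View pics/m5.png

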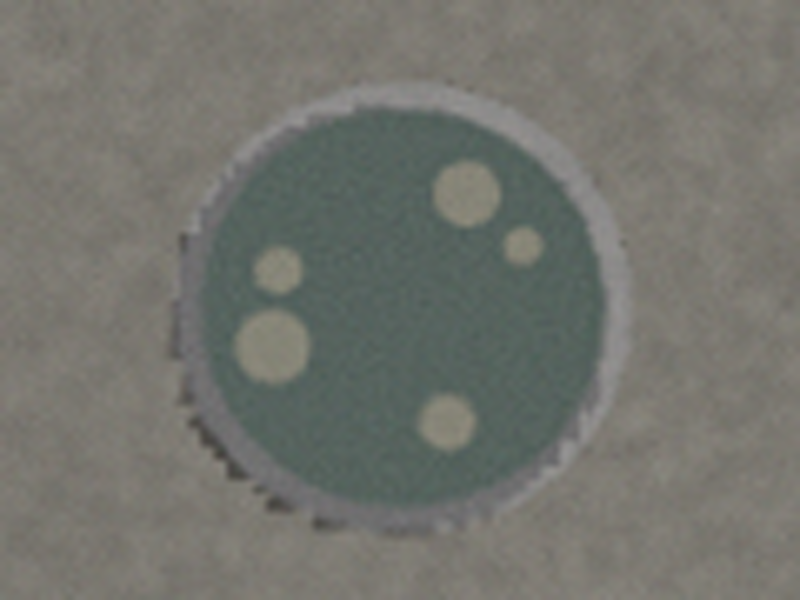

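```bash
python3 - <<'E'
from h import *
p=w_z('w4',(np.array([406,305])/6.6667+[195,60])/.64,.014);print(p)
p[2]=.018
goto(p+[0,0,.05],down(6.4));servo_line(p,None,.08);print(get_contact_force());clamp();print(get_width(),get_gripper_force(),get_contact_force(),get_tcp_pos())
servo_line(p+[0,0,.12],None,.12);print(get_width(),get_t());wsave('w6');save('scene','s6');save('side','d6')
u=proj('scene',get_tcp_pos())[0].round().astype(int);v=proj('side',get_tcp_pos())[0].round().astype(int)
f=lambda n,x,y,w,h:cv2.resize(cv2.imread(f'pics/{n}.png')[y:y+h,x:x+w],(400,300),interpolation=cv2.INTER_CUBIC)
W=cv2.imread('pics/w6.png')
cv2.imwrite('pics/m6.png',np.vstack([np.hstack([f('s6',u[0]-40,u[1]-30,80,60),f('d6',v[0]-40,v[1]-30,80,60)]),np.hstack([f('w6',131,192,240,180),f('w6',0,0,512,384)])]))
E
```

```text
[ 0.60062871 -0.1847478   0.014     ]
[ 0.62646621 -0.0610504   0.47352504]
0.6713372020169576 64.22493696212769 [-0.24925437 -0.31941353  5.86687336] [ 0.60147424 -0.18502979  0.01921482]
0.6782151283818336 13.4583
```

View pics/m6.png

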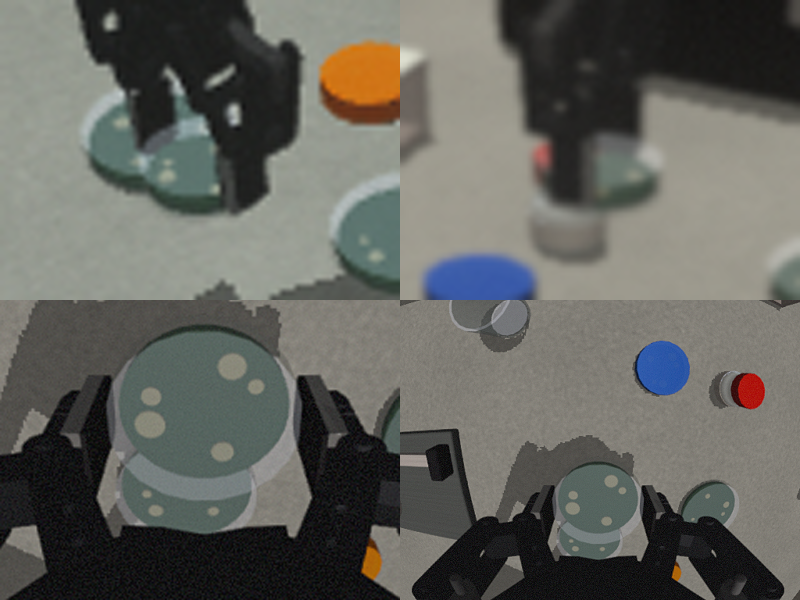

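```bash
python3 - <<'E'
from h import *
K=lambda c:(131+c[0]*.6,192+(c[1]-300)*.6)
t=np.array(get_tcp_pos());print(t)
for c in[(204,325),(204,478),(119,400),(290,400)]:
  for dz in(-.004,-.014):print(c,dz,(w_z('w6',np.array(K(c))/.64,t[2]+dz)-t).round(4))
E
```

```text
[ 0.60006586 -0.18450603  0.13694287]
(204, 325) -0.004 [ 0.0305  0.0033 -0.004 ]
(204, 325) -0.014 [ 0.0269  0.0029 -0.014 ]
(204, 478) -0.004 [-0.0211 -0.0025 -0.004 ]
(204, 478) -0.014 [-0.0288 -0.0034 -0.014 ]
(119, 400) -0.004 [ 0.0043  0.0255 -0.004 ]
(119, 400) -0.014 [-0.0014  0.0268 -0.014 ]
(290, 400) -0.004 [ 0.0099 -0.0244 -0.004 ]
(290, 400) -0.014 [ 0.0047 -0.027  -0.014 ]
```

```bash
python3 - <<'E'
from h import *
p=np.array([.478,.1655,.138])
servo_line(p,down(6.4),.13);servo_line([p[0],p[1],.056],None,.08)
for z in(.0525,.0505,.049,.048,.047):
    servo_line([p[0],p[1],z],None,.03);f=get_contact_force();print(z,get_tcp_pos(),f)
    if f[2]>2.5:break
ungrasp();sleep(.2);print(get_width(),get_contact_force());servo_line([p[0],p[1],.14],None,.12)
goto([.40,.157,.2],down(6.4));wsave('w7');save('scene','s7');save('side','d7');print(get_t())
u=proj('scene',[.478,.165,.04])[0].round().astype(int);v=proj('side',[.478,.165,.04])[0].round().astype(int)
q=(256,140);print(u,v,q)
f=lambda n,x,y,w,h:cv2.resize(cv2.imread(f'pics/{n}.png')[y:y+h,x:x+w],(400,300),interpolation=cv2.INTER_CUBIC)
cv2.imwrite('pics/m7.png',np.vstack([np.hstack([f('s7',u[0]-40,u[1]-30,80,60),f('d7',v[0]-40,v[1]-30,80,60)]),np.hstack([f('w7',q[0]-80,q[1]-60,160,120),f('w7',0,0,512,384)])]))
E
```

```text
0.0525 [0.47799393 0.16550719 0.05260957] [-0.20672919  0.27931753 -0.56076507]
0.0505 [0.47791287 0.16548344 0.05043311] [ 0.07864739  0.05070494 -0.03447877]
0.049 [0.47791808 0.16548752 0.04888882] [-0.17689139 -0.39224082 -0.31977852]
0.048 [0.47796814 0.16549468 0.04792768] [ 0.05899737 -0.27445599 -0.87438547]
0.047 [0.47813688 0.16553862 0.04719399] [-0.26571232 -0.60827891  1.8517659 ]
0.9999432536909202 [ 0.31890108 -0.19634281  0.72749204]
21.2167
[348 241] [224 291] (256, 140)
```

View pics/m7.png

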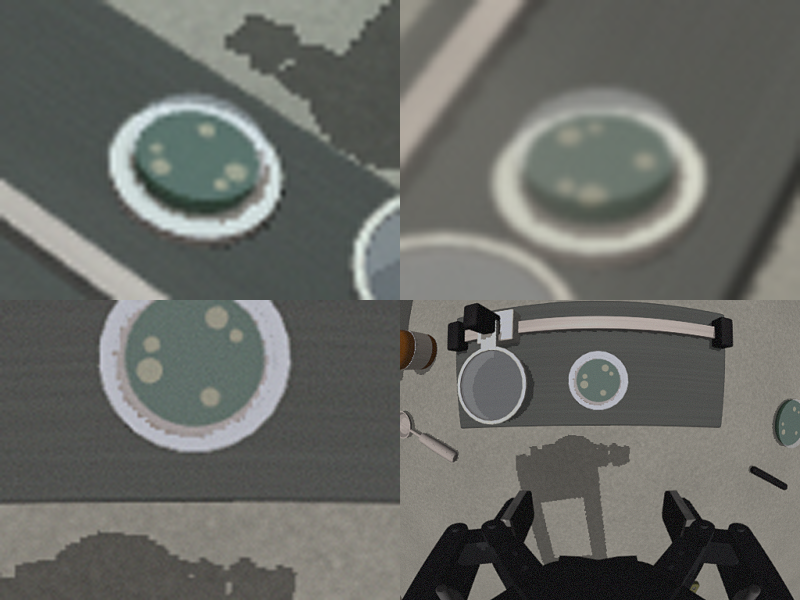

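Dish sits centred and level on the disc. Now slide the lens back.

```bash
python3 - <<'E'
from h import *
uy=np.array([-np.sin(np.radians(6.4)),np.cos(np.radians(6.4)),0])
a=np.array([.5391,.3000,.098]);b=a-.1268*uy;print(b)
goto(a+[0,0,.08],down(6.4));servo_line(a,None,.1);clamp();t=np.array(get_tcp_pos());print(get_width(),t,get_contact_force())
servo_line(b,None,.07);sleep(.2);print(get_tcp_pos(),get_contact_force())
ungrasp();sleep(.1);servo_line(b+[0,0,.09],None,.12)
goto([.40,.157,.25],down(6.4));wsave('w8');save('scene','s8');save('side','d8');print(get_t())
u=proj('scene',[.478,.165,.04])[0].round().astype(int);v=proj('side',[.478,.165,.04])[0].round().astype(int)
f=lambda n,x,y,w,h:cv2.resize(cv2.imread(f'pics/{n}.png')[y:y+h,x:x+w],(400,300),interpolation=cv2.INTER_CUBIC)
cv2.imwrite('pics/m8.png',np.vstack([np.hstack([f('s8',u[0]-40,u[1]-30,80,60),f('d8',v[0]-40,v[1]-30,80,60)]),np.hstack([f('w8',176,60,160,120),f('w8',0,0,512,384)])]))
E
```

```text
[0.55323426 0.17399023 0.098     ]
0.20186000626432912 [0.53918312 0.30010051 0.09830584] [ 0.0392122  -0.33754388  3.39959708]
[0.55356402 0.17303336 0.09829462] [-0.81014006  0.86879855  5.50914856]
28.2833
```

View pics/m8.png

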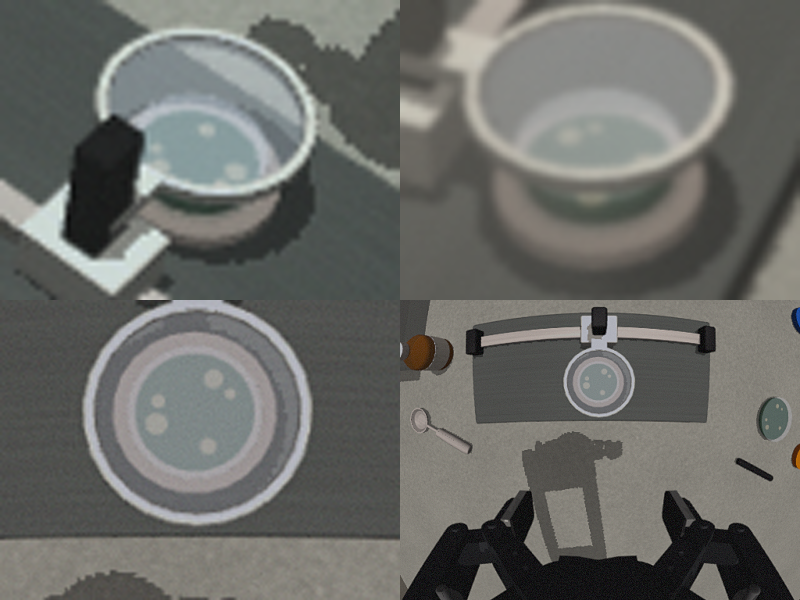

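The wrist crop shows the lens ring centred at (197,411) and the dish at (195,412). I'll check that with parallax.

```bash
python3 - <<'E'
from h import *
K=lambda c:np.array((176+c[0]*.4,60+(c[1]-300)*.4))/.64
R=Ro.from_euler('z',-6.4,degrees=True)
l=np.mean([w_z('w8',K(c),.065) for c in((84,411),(311,411))],0);d=np.mean([w_z('w8',K(c),.034) for c in((129,411),(261,411))],0)
print(l,d,R.apply(l-d))
E
```

```text
[0.47854934 0.16399768 0.065     ] [0.47803311 0.16490923 0.034     ] [ 0.0004114  -0.00096341  0.031     ]
```

Within about 1 mm, so I'm handing in.

```bash
python3 -c "
from rig import *
print(hand_in())"
```

```text
the job is handed in; nothing more can be done
None
```

I slid the lens aside, set the small dish level in the middle of the disc and let go. I then slid the lens back to about 1 mm (measured) off the dish's centre, left the large dishes alone, and handed in at about 28 s.

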